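# Run the locked slide carriage to its end stop

### The arm

A 6-joint arm with a two-finger parallel gripper is mounted at the origin on the work surface. World frame = base frame: x ahead of the robot, y to its left, z up, the work surface at z = 0. Lengths are in m, angles in degrees, forces in N, time in s.
With the tool pointing down it reaches from about 0.2 to 0.875 m from the base axis. Payload 3.4 kg.
Tool frame: the origin (TCP) lies midway between the tips of the shut fingers; the grasp point (between the pads) lies 19 mm behind it; z points along the fingers, y is the direction in which the jaws open and shut (so a half turn about z gives the same grasp; the last joint's range is limited). The gripper opens to 94 mm and grips with 3 to 60 N. Pads are 16 mm wide; open, the fingers measure 119 mm over their backs; the gripper's body (75 mm by 177 mm) begins 78 mm behind the grasp point.
Start: joints at [-82.162, 15.808, 86.224, -0, 77.962, -6.933], TCP at [0.147, -0.556, 0.205] pointing down, gripper open.
Joint ranges: [-165.64, 165.64], [-43.16, 119.46], [12.63, 154.43], [-67.54, 247.53], [6.08, 155.33], [-154.97, 154.97]. Speed limits (degrees/s): [147.25, 147.25, 180, 180, 180, 180].

### API

Orientations are given as [roll, pitch, yaw] about the fixed x, y, z axes, in that order (R = Rz(yaw) Ry(pitch) Rx(roll)).
In Python, from cell import monitor, cams, ticket gives the robot as it stands. The module is installed in compiled form; this text tells all that it offers.
- The arm moves only by the tool send_rows, never from a script. Its argument "motion" is a list of rows, each a list of 7 numbers: the turn, a rotation vector about the world's x, y, z in rad, then the shift along the world's x, y, z in m, then the closure, from -1 (fully open) to 1 (shut). In form: [[rx, ry, rz, tx, ty, tz, claw], ...]. A call has 1 to 8 rows; each row is the pose to reach, as a shift and turn from the pose commanded when the call began; what a row does not reach only later rows make up. A row lasts 1/8 s, in which the tool goes at most 62.5 mm and 10.7 degrees, less where a joint would pass 70% of its speed; a pose out of reach is approached as far as the arm can. A call with a gripper value outside its range is refused whole. The fingers move at their own pace and stop on an object; "squeeze" is the grip in N (left out, the last holds). Time passes only in rows, so rows that repeat a pose let the fingers close. It gives the time, the measured TCP pose, the force and the opening at its end, in the units of the state.
- monitor.get_obs(): the state, without advancing time (a new reading comes with each control period).
- cams.snapshot(name): name is "scene" or "side" or "wrist"; returns a dict with "image" (480x640x3 uint8, blue, green, red), "intrinsics" (3x3 intrinsics, pixels), "eye" and "orientation" of the camera in the world. Camera axes: x right, y down, z forward; pixel columns grow to the right and rows downward; lengths in m; the calibration is good to about 2 mm. A picture is of the moment at which its call begins. There is no depth.
- ticket.job_done(): hands the job in, once; it reports no verdict.
Trained networks look in the newest picture that a camera, given by its name, has taken for a name from the list of things; names that differ only in an ending like _2 or _b are one class to them, and where a whole thing is asked for, a point or a joint stands for the part that bears it (a point fixed in the world has none). Each returns a list of dicts, best first, with "confidence" (0 to 1); they miss things now and then, are a little off and sometimes report something else, mostly with a low value. They report only what shows in the picture. A call takes as long as a camera call.
- cams.cut_out(camera, label): "pixels" (480x640 bool, what is visible of it) and "position" ([column, row] in pixels, amid what is visible of it).
- cams.spot_point(camera, label): "position" ([column, row] in pixels: a listed point, or the origin of a listed thing).
The state is a dict: "clock": time; "joint_positions": joint angles; "dq": joint speeds; "tau": joint torques, N m; "tcp_pos": TCP position; "tcp_rot": TCP orientation; "force": force on the tool from outside, world axes, zero at the start; "moment": the same for the moment, N m; "finger_gap": opening from 0.0 (shut) to 1.0 (fully open).
Only numpy, scipy, OpenCV 4.12 (cv2) and the standard library are available. Lean on these libraries where they do the work, as an engineer would, in place of code of your own. Each camera call takes 0.05 s, during which the arm holds its last target. There are 200 camera calls.

### The job

On the slotted board stands a linear slide whose carriage is locked unless the round button in the top of the carriage is held down. With closed fingertips press the button fully down and, keeping it down the whole way, push the carriage along its rails until it rests against the end stop; then let the button come up again so that the carriage is locked there. Nothing is to be picked up: leave the other parts around the slide as they stand.

Things in the scene. Friction and masses are not known exactly. Their poses are not given: they have to be found in the camera images.
- stage: Linear slide bolted to the board, turned any way: aluminium base plate 110 x 290 x 12 mm, two steel rails along its own y axis. Origin: centre of the underside, z up. The END STOP is the upright aluminium block (90 wide, 26 thick, top 64 mm above the board) with two rubber bumpers at the +y end; the -y end has only a low grey plate (30 mm high).
- carriage_mid (a point): Middle of the carriage, level with its flat top, 48 mm above the board. Grey block 90 (stage x) x 100 mm (y) on the rails; on it a square guard wall, 10 mm thick, its top 66 mm above the board, round a pocket 60 (x) x 64 mm (y) inside. Pushing sideways on the inside of the wall, or by friction on the button, moves the carriage while the button is down.
- lock_top (a point): Centre of the top face of the round black locking button, 40 mm in diameter, in the middle of the carriage's pocket; it moves with carriage and button. Up: 60 mm above the board (12 mm above the pocket floor, 6 mm below the top of the guard wall); fully pressed: 52 mm above the board.
- lock (a joint): Travel of the locking button in m: 0 up, 0.008 fully down. It gives way at about 3 N, is fully down at about 5 N and springs back when let go. Its pin, unseen below, stands in a window of a strip between the rails; it clears the strip from 5 mm down. Windows come every 20 mm of slide, the last one at the end stop: let up over a window the button rises and locks the carriage.
- carriage (a joint): Position of the carriage along the stage's +y axis in m: 0 at the start, 0.120 against the end stop (a hard stop). While the button is fully down it slides with about 2 to 4 N and does not spring back; with the button up it is locked, with 2 mm of play.
- stop_face (a point): Middle of the face of the end stop's rubber bumpers that the carriage's front face meets, 38 mm above the board, 110 mm from the stage's origin along its +y axis. Against the stop the button's centre is 50 mm short of this point.
- module: Bystander, loose: grey box 110 x 130 x 74 mm with a metal top full of black sockets. Origin: centre of the underside.
- manifold: Bystander, loose: aluminium block 40 x 90 x 30 mm with four blue fittings on top, 52 mm high in all. Origin: centre of the underside.
- cylinder: Bystander, loose: pneumatic cylinder lying along its own y axis, 40 mm square black end caps, 182 mm long with its rod. Origin: under the middle of the tube, on the board.
- fitting: Bystander, loose: upright turned brass fitting, 28 mm in diameter, 50 mm high. Origin: centre of the underside.

How it is judged (in metres and radians):
On the way, in this order (a step that is already met when the one before it is completed fails the run):
1. the locking button is pressed down (5 mm or more) before the carriage has moved 10 mm (value of joint lock above 0.005 m and value of joint carriage below 0.01 m), for 0.1 s.
2. the carriage reaches the end stop (within 4 mm) with the button still down (value of joint carriage above 0.116 m and value of joint lock above 0.002 m), for 0.1 s.
At the end, for the whole second after the job is handed in: The carriage stands against the end stop (within 4 mm), at rest, the locking button is up again (within 1 mm), and each of the four bystanders is within 20 mm of where it stood (value of joint carriage above 0.116 m and value of joint lock below 0.001 m and velocity of joint carriage between -0.005 and 0.005 m/s and distance of each of module, manifold, cylinder, fitting from where it was at the start of the episode below 0.02 m); the robot touches nothing.
It fails at once if the button comes up (less than 1 mm down) or the lock is forced while the carriage is between its start and the end stop (value of joint carriage between 0.01 and 0.11 m and value of joint lock below 0.001 m).
It fails at once if a bystander is shifted, lifted or carried (20 mm or more) (distance of any of module, manifold, cylinder, fitting from where it was at the start of the episode above 0.02 m).
It also fails if it takes over 38 s, if anything falls off the work surface, if the arm or the gripper's body presses on something with over 40 N, if the wrist force passes 120 N, or if a joint passes its speed limit or range.

## Working session

There is one attempt and no reset: what is moved stays moved. The work goes in short steps, Python scripts to look and compute and a tool call to move; the robot and the scene stay as the last step left them, time stands still between calls to the robot, and variables do not carry over. Pictures are saved under pics/ and viewed, about 8 in all and at most 12, crops included, and the job is handed in when it is done.

Besides the shell and the picture viewer there is one more tool, called after "Emit:" by a JSON object that holds its "method" and its "body". send_rows: Moves the arm, as the interface text tells. Its arguments: {"type":"object","properties":{"motion":{"type":"array"},"squeeze":{"type":"number"}},"required":["motion"]}

```bash
mkdir -p pics; cat > h.py <<'E'
import numpy as np, cv2
from cell import monitor, cams, ticket
def ray(s,px):
    d=np.linalg.inv(s["intrinsics"])@np.array([px[0],px[1],1.0])
    return np.array(s["eye"]),R(s)@d
def R(s):
    o=np.array(s["orientation"],float)
    if o.shape==(3,3): return o
    from scipy.spatial.transform import Rotation as Ro
    return Ro.from_euler('xyz',o,degrees=True).as_matrix()
def at_z(s,px,z):
    e,d=ray(s,px); return e+d*(z-e[2])/d[2]
def proj(s,p):
    q=s["intrinsics"]@(R(s).T@(np.array(p)-s["eye"])); return q[:2]/q[2]
def tri(l):
    A=np.zeros((3,3));b=np.zeros(3)
    for s,px in l:
        e,d=ray(s,px); d/=np.linalg.norm(d); P=np.eye(3)-np.outer(d,d); A+=P;b+=P@e
    return np.linalg.solve(A,b)
E
python3 - <<'E'
from h import *
np.set_printoptions(precision=4,suppress=True)
Z=dict(stage=0,carriage_mid=.048,lock_top=.06,stop_face=.038,module=0,manifold=0,cylinder=0,fitting=0)
best={}
for c in ["scene","side","wrist"]:
    s=cams.snapshot(c); cv2.imwrite(f"pics/{c}0.png",s["image"]); print(c,s["eye"],s["orientation"])
    for n,z in Z.items():
        for r in cams.spot_point(c,n)[:2]:
            print(' ',n,np.array(r["position"]),round(r["confidence"],2),at_z(s,r["position"],z))
            best.setdefault(n,{}).setdefault(c,(s,r["position"]))
for n,v in best.items():
    if len(v)>1: print(n,tri(list(v.values())))
print(monitor.get_obs())
E
```

```text
scene [1.1685 0.6712 0.6711] [-125.3934    1.47    133.7151]
  stage [234.5 223.8] 0.7 [ 0.5747 -0.1486  0.    ]
  stage [193.5 277.9] 0.17 [ 0.7369 -0.0695  0.    ]
  carriage_mid [203.7 193.9] 0.75 [ 0.5886 -0.2224  0.048 ]
  lock_top [205.6 191.9] 0.75 [ 0.5924 -0.2085  0.06  ]
  stop_face [276.7 218.5] 0.85 [ 0.5416 -0.0545  0.038 ]
  stop_face [235.5 222.4] 0.34 [ 0.6039 -0.1044  0.038 ]
  module [195.1 278.8] 0.69 [ 0.7365 -0.0653  0.    ]
  manifold [286.6 202.3] 0.68 [ 0.4467 -0.128   0.    ]
  cylinder [226.6 177.3] 0.65 [ 0.463  -0.3106  0.    ]
  fitting [136.4 237.8] 0.57 [ 0.7372 -0.2572  0.    ]
side [ 0.5274 -0.6335  0.7312] [-132.9943   -0.284    -1.727 ]
  stage [339.5 355.8] 0.84 [ 0.576 -0.157  0.   ]
  carriage_mid [354.2 368.2] 0.7 [ 0.5948 -0.2117  0.048 ]
  lock_top [356.  361.7] 0.76 [ 0.5973 -0.2076  0.06  ]
  stop_face [318.5 293.2] 0.57 [ 0.5424 -0.0476  0.038 ]
  module [427.1 309.7] 0.81 [ 0.7463 -0.0611 -0.    ]
  manifold [263.4 346.4] 0.63 [ 0.4435 -0.1343  0.    ]
  cylinder [272.6 448.8] 0.63 [ 0.4674 -0.3146  0.    ]
  fitting [441.1 408.9] 0.83 [ 0.7315 -0.2588  0.    ]
wrist [ 0.2136 -0.5368  0.3853] [165.8345   0.0512 -75.2432]
stage [ 0.5742 -0.1533 -0.0035]
carriage_mid [ 0.5939 -0.2148  0.0533]
lock_top [ 0.5955 -0.2072  0.0612]
stop_face [ 0.5433 -0.051   0.0411]
module [ 0.7422 -0.0623  0.0038]
manifold [ 0.4431 -0.132  -0.0034]
cylinder [ 0.4648 -0.3126 -0.0012]
fitting [ 0.734  -0.2588 -0.0019]
{'clock': 1.35, 'joint_positions': array([-82.1616,  15.808 ,  86.2244,  -0.0007,  77.9639,  -6.9309]), 'dq': array([ 0.031 , -0.0729, -0.0106,  0.0106,  0.0794, -0.1394]), 'tau': array([  0.001 , -40.446 , -23.7492,   0.0703,   0.0249,   0.    ]), 'tcp_pos': array([ 0.1466, -0.556 ,  0.2055]), 'tcp_rot': array([179.9964,   0.0011,  14.7694]), 'force': array([-0.5206, -0.3595, -0.5632]), 'moment': array([-0.0325,  0.0199, -0.0252]), 'finger_gap': 0.9978829395233664}
```

View images.

View pics.

View pics/side0.png

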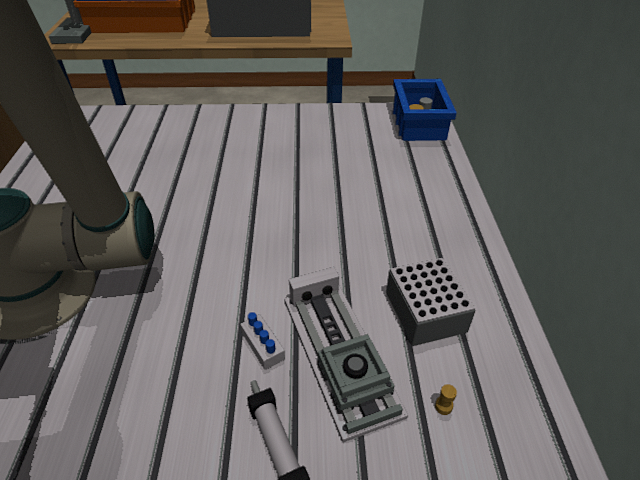

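View pics/scene0.png

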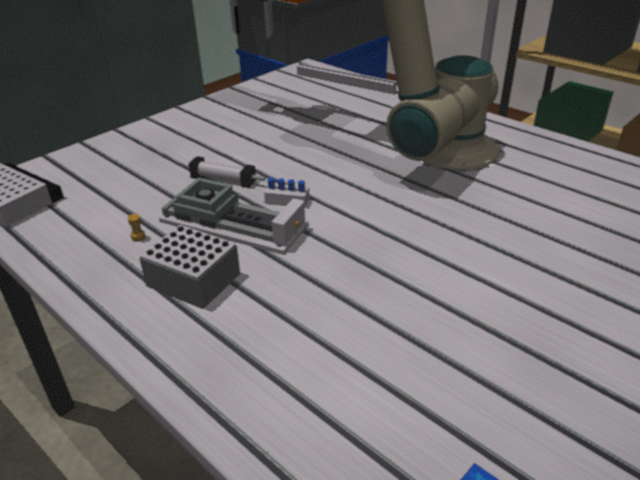

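The side picture shows the button at (356,362) and the stop's bumpers at (318,293). In the scene picture they are at (206,192) and (277,218). The detections agree with both. The stage's +y points at about 108° in the world frame and its yaw is about 18°. I'll move above the button with the fingers shut.

Emit:
{"method": "send_rows", "body": {"motion": [[0, 0, 0.02, 0.04, 0.03, 0, 1], [0, 0, 0.04, 0.085, 0.065, 0, 1], [0, 0, 0.06, 0.13, 0.1, 0, 1], [0, 0, 0.06, 0.175, 0.135, 0, 1], [0, 0, 0.06, 0.22, 0.17, 0, 1], [0, 0, 0.06, 0.265, 0.205, 0, 1], [0, 0, 0.06, 0.31, 0.24, 0, 1], [0, 0, 0.06, 0.35, 0.27, 0, 1]], "squeeze": 20}}

```text
clock: 2.35
tcp_pos: [0.4981, -0.2846, 0.2057]
tcp_rot: [180.0, -0.0, 18.2]
force: [-0.3, -0.3, 0.2]
finger_gap: 0.185
```

Emit:
{"method": "send_rows", "body": {"motion": [[0, 0, 0, 0.035, 0.027, 0, 1], [0, 0, 0, 0.07, 0.054, 0, 1], [0, 0, 0, 0.088, 0.068, -0.02, 1], [0, 0, 0, 0.098, 0.076, -0.05, 1], [0, 0, 0, 0.098, 0.076, -0.05, 1], [0, 0, 0, 0.098, 0.076, -0.05, 1]]}}

```text
clock: 3.1
tcp_pos: [0.594, -0.2108, 0.1555]
tcp_rot: [180.0, 0.0, 18.2]
force: [0.1, 0.4, 1.1]
finger_gap: 0.006
```

```bash
python3 - <<'E'
from h import *
np.set_printoptions(precision=4,suppress=True)
Z=dict(carriage_mid=.048,lock_top=.06,stop_face=.038,stage=0)
for c in ["wrist","side"]:
    s=cams.snapshot(c); cv2.imwrite(f"pics/{c}1.png",s["image"])
    for n,z in Z.items():
        for r in cams.spot_point(c,n)[:2]: print(c,n,np.array(r["position"]),round(r["confidence"],2),at_z(s,r["position"],z))
o=monitor.get_obs();print(o["clock"],o["tcp_pos"],o["force"])
E
```

```text
wrist carriage_mid [316.9 233.5] 0.95 [ 0.595  -0.2073  0.048 ]
wrist lock_top [ 83.8 233. ] 0.69 [ 0.5491 -0.0572  0.06  ]
wrist lock_top [313.2 238.3] 0.66 [ 0.5938 -0.2051  0.06  ]
wrist stop_face [ 84.3 236.8] 0.61 [ 0.5375 -0.0476  0.038 ]
wrist stage [243.  220.1] 0.9 [ 0.576 -0.15   0.   ]
side carriage_mid [357.9 365.4] 0.71 [ 0.601  -0.2068  0.048 ]
side carriage_mid [335.8 352.4] 0.3 [ 0.5672 -0.1818  0.048 ]
side lock_top [275.3 447.9] 0.71 [ 0.476  -0.3397  0.06  ]
side lock_top [354.4 361.7] 0.66 [ 0.5948 -0.2075  0.06  ]
side stop_face [319.6 295.4] 0.65 [ 0.5443 -0.0529  0.038 ]
side stage [335.3 356.4] 0.66 [ 0.5687 -0.158   0.    ]
3.6 [ 0.5946 -0.2102  0.1558] [-0.4882 -0.6004  1.1605]
```

View pics/wrist1.png

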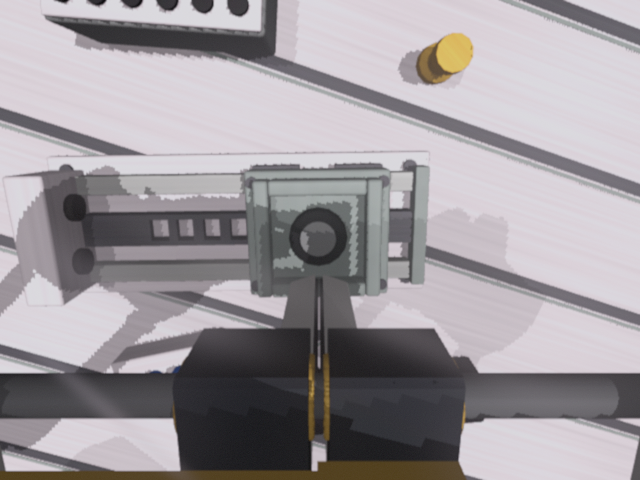

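The wrist picture shows the button centre at about (319,237), with the stop on the left at column 75 or so and the rails nearly level, so the tool is lined up with the stage. The button is at about (0.5955, -0.2075). Now I'll go down onto it.

Emit:
{"method": "send_rows", "body": {"motion": [[0, 0, 0, 0.001, 0.002, -0.04, 1], [0, 0, 0, 0.001, 0.002, -0.075, 1], [0, 0, 0, 0.001, 0.002, -0.09, 1], [0, 0, 0, 0.001, 0.002, -0.096, 1], [0, 0, 0, 0.001, 0.002, -0.1, 1], [0, 0, 0, 0.001, 0.002, -0.103, 1], [0, 0, 0, 0.001, 0.002, -0.103, 1]]}}

```text
clock: 4.47
tcp_pos: [0.5956, -0.208, 0.0533]
tcp_rot: [180.0, -0.0, 18.2]
force: [-3.2, 0.8, 5.2]
finger_gap: 0.005
```

Emit:
{"method": "send_rows", "body": {"motion": [[0, 0, 0, 0, 0, -0.002, 1], [0, 0, 0, 0, 0, -0.003, 1], [0, 0, 0, 0, 0, -0.004, 1], [0, 0, 0, 0, 0, -0.004, 1]]}}

```text
clock: 4.97
tcp_pos: [0.5958, -0.2081, 0.052]
tcp_rot: [179.9, -0.1, 18.2]
force: [-6.7, 2.3, 19.5]
finger_gap: 0.003
```

Emit:
{"method": "send_rows", "body": {"motion": [[0, 0, 0, -0.0015, 0.0048, 0, 1], [0, 0, 0, -0.003, 0.0095, 0, 1], [0, 0, 0, -0.0047, 0.0143, 0, 1], [0, 0, 0, -0.0062, 0.019, 0, 1], [0, 0, 0, -0.0078, 0.0238, 0, 1], [0, 0, 0, -0.0094, 0.0285, 0, 1], [0, 0, 0, -0.011, 0.0333, 0, 1], [0, 0, 0, -0.0125, 0.038, 0, 1]]}}

```text
clock: 5.98
tcp_pos: [0.584, -0.1734, 0.0521]
tcp_rot: [179.6, -0.1, 18.3]
force: [-7.2, -4.0, 17.8]
finger_gap: 0.004
```

```bash
python3 - <<'E'
from h import *
np.set_printoptions(precision=4,suppress=True)
Z=dict(carriage_mid=.048,lock_top=.052,stop_face=.038,stage=0)
for c in ["wrist","side"]:
    s=cams.snapshot(c); cv2.imwrite(f"pics/{c}2.png",s["image"])
    for n,z in Z.items():
        for r in cams.spot_point(c,n)[:2]: print(c,n,np.array(r["position"]),round(r["confidence"],2),at_z(s,r["position"],z))
o=monitor.get_obs();print(o["clock"],o["tcp_pos"],o["force"])
E
```

```text
wrist carriage_mid [188.7 442.9] 0.64 [ 0.4831 -0.1347  0.048 ]
wrist carriage_mid [322.6 288. ] 0.59 [ 0.5845 -0.1733  0.048 ]
wrist lock_top [317.9 294. ] 0.84 [ 0.5824 -0.1717  0.052 ]
wrist lock_top [282.2 260.3] 0.28 [ 0.5927 -0.1515  0.052 ]
wrist stop_face [ 46.3 288.3] 0.95 [ 0.5388 -0.0466  0.038 ]
wrist stage [282.8 261.5] 0.85 [ 0.5758 -0.1528  0.    ]
side carriage_mid [348.5 350.5] 0.56 [ 0.588  -0.1787  0.048 ]
side lock_top [346.6 345.9] 0.69 [ 0.5852 -0.1725  0.052 ]
side lock_top [263.  346.7] 0.44 [ 0.4489 -0.1704  0.052 ]
side stop_face [318.8 295.4] 0.93 [ 0.5429 -0.0528  0.038 ]
side stop_face [337.9 354.2] 0.45 [ 0.571  -0.1787  0.038 ]
side stage [337.9 354.3] 0.83 [ 0.5734 -0.154   0.    ]
6.475 [ 0.5837 -0.1726  0.052 ] [-5.3238 -1.5167 18.8578]
```

View pics/wrist2.png

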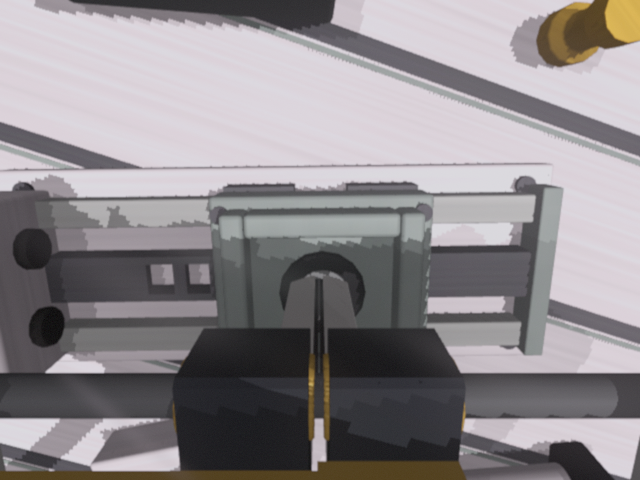

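The wrist picture shows the fingertips still in the middle of the button, at about (320,288). The button is down and the carriage has come along, about 37 mm so far. I'll keep pushing.

Emit:
{"method": "send_rows", "body": {"motion": [[0, 0, 0, -0.0015, 0.0048, 0, 1], [0, 0, 0, -0.003, 0.0095, 0, 1], [0, 0, 0, -0.0047, 0.0143, 0, 1], [0, 0, 0, -0.0062, 0.019, 0, 1], [0, 0, 0, -0.0078, 0.0238, 0, 1], [0, 0, 0, -0.0094, 0.0285, 0, 1], [0, 0, 0, -0.011, 0.0333, 0, 1], [0, 0, 0, -0.0125, 0.038, 0, 1]]}}

```text
clock: 7.48
tcp_pos: [0.5709, -0.1352, 0.052]
tcp_rot: [179.6, 0.0, 18.3]
force: [-7.8, -3.9, 20.3]
finger_gap: 0.006
```

Emit:
{"method": "send_rows", "body": {"motion": [[0, 0, 0, -0.0015, 0.0048, 0, 1], [0, 0, 0, -0.003, 0.0095, 0, 1], [0, 0, 0, -0.0047, 0.0143, 0, 1], [0, 0, 0, -0.0062, 0.019, 0, 1], [0, 0, 0, -0.0078, 0.0238, 0, 1], [0, 0, 0, -0.0094, 0.0285, 0, 1], [0, 0, 0, -0.0105, 0.0323, 0, 1], [0, 0, 0, -0.0105, 0.0323, 0, 1]]}}

```text
clock: 8.48
tcp_pos: [0.5595, -0.1021, 0.052]
tcp_rot: [179.7, 0.1, 18.3]
force: [-9.4, -3.3, 22.7]
finger_gap: 0.006
```

Emit:
{"method": "send_rows", "body": {"motion": [[0, 0, 0, -0.0008, 0.0024, 0, 1], [0, 0, 0, -0.0016, 0.0048, 0, 1], [0, 0, 0, -0.0023, 0.0071, 0, 1], [0, 0, 0, -0.0031, 0.0095, 0, 1], [0, 0, 0, -0.0037, 0.0114, 0, 1], [0, 0, 0, -0.0037, 0.0114, 0, 1]]}}

```text
clock: 9.22
tcp_pos: [0.5574, -0.0936, 0.052]
tcp_rot: [179.4, 0.0, 18.4]
force: [-7.5, -9.6, 19.5]
finger_gap: 0.002
```

```bash
python3 - <<'E'
from h import *
np.set_printoptions(precision=4,suppress=True)
Z=dict(carriage_mid=.048,lock_top=.052,stop_face=.038,stage=0)
for c in ["wrist","side"]:
    s=cams.snapshot(c); cv2.imwrite(f"pics/{c}3.png",s["image"])
    for n,z in Z.items():
        for r in cams.spot_point(c,n)[:2]: print(c,n,np.array(r["position"]),round(r["confidence"],2),at_z(s,r["position"],z))
o=monitor.get_obs();print(o["clock"],o["tcp_pos"],o["force"])
E
```

```text
wrist carriage_mid [323.2 293.2] 0.98 [ 0.5555 -0.0946  0.048 ]
wrist lock_top [318.2 295.7] 0.63 [ 0.5551 -0.0923  0.052 ]
wrist stop_face [219.3 288.2] 0.77 [ 0.5385 -0.047   0.038 ]
wrist stage [426.4 257.4] 0.61 [ 0.5774 -0.1511  0.    ]
wrist stage [216.7 289.9] 0.31 [ 0.5205 -0.0416  0.    ]
side carriage_mid [328.  310.2] 0.71 [ 0.5579 -0.0952  0.048 ]
side carriage_mid [336.9 354.9] 0.22 [ 0.5687 -0.1865  0.048 ]
side lock_top [325.3 308.6] 0.61 [ 0.5531 -0.0947  0.052 ]
side stop_face [316.7 296.5] 0.66 [ 0.539  -0.0553  0.038 ]
side stage [336.  352.3] 0.64 [ 0.5703 -0.1498  0.    ]
9.725 [ 0.5573 -0.0936  0.052 ] [-8.1585 -9.5966 19.2445]
```

View pics/wrist3.png

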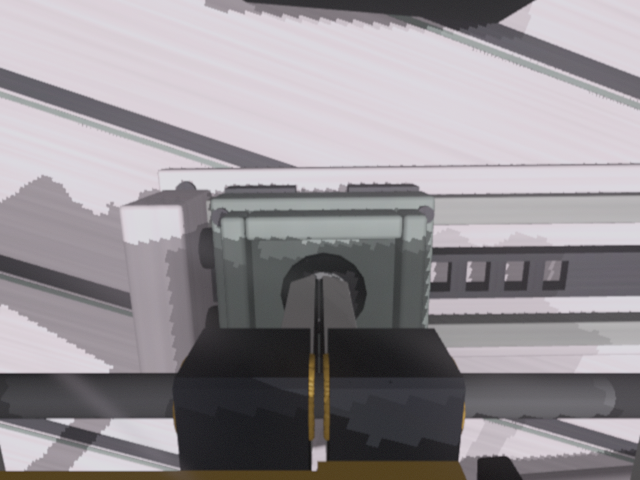

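The wrist picture shows the carriage's front face against the bumpers at about (208,250). The tip has travelled 121 mm and the resisting force along the slide has risen. I'll push a little further to confirm the stop.

Emit:
{"method": "send_rows", "body": {"motion": [[0, 0, 0, -0.0006, 0.0019, 0, 1], [0, 0, 0, -0.0012, 0.0038, 0, 1], [0, 0, 0, -0.0012, 0.0038, 0, 1]]}}

```text
clock: 10.1
tcp_pos: [0.5587, -0.0899, 0.0521]
tcp_rot: [179.3, -0.3, 18.4]
force: [-3.2, -10.2, 16.6]
finger_gap: 0.008
```

```bash
python3 - <<'E'
from h import *
np.set_printoptions(precision=4,suppress=True)
Z=dict(carriage_mid=.048,lock_top=.052,stop_face=.038)
for c in ["side","wrist"]:
    s=cams.snapshot(c); cv2.imwrite(f"pics/{c}4.png",s["image"])
    for n,z in Z.items():
        for r in cams.spot_point(c,n)[:1]: print(c,n,np.array(r["position"]),round(r["confidence"],2),at_z(s,r["position"],z))
a=[cv2.imread(f"pics/wrist{i}.png")[160:340,100:480] for i in (3,4)]
b=[cv2.resize(cv2.imread(f"pics/side{i}.png")[265:345,280:380],None,fx=4,fy=4,interpolation=cv2.INTER_CUBIC) for i in (3,4)]
cv2.imwrite("pics/cmp.png",np.vstack([np.hstack(a),cv2.resize(np.hstack(b),(760,304))]))
o=monitor.get_obs();print(o["clock"],o["tcp_pos"],o["force"])
E
```

```text
side lock_top [326.  308.4] 0.58 [ 0.5544 -0.0943  0.052 ]
side stop_face [317.7 292.3] 0.89 [ 0.541  -0.0454  0.038 ]
wrist lock_top [326.2 300.9] 0.96 [ 0.5551 -0.0929  0.052 ]
wrist stop_face [228.2 292. ] 0.87 [ 0.5394 -0.0479  0.038 ]
10.5 [ 0.5586 -0.0899  0.052 ] [ -3.5628 -10.1171  16.2153]
```

View pics/cmp.png

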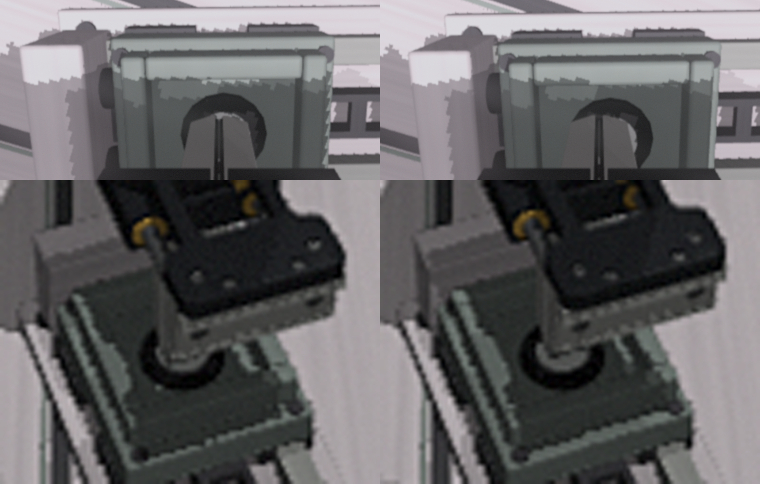

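The fingertips slid about 4 mm forward on the button while the carriage stayed put, so it is against the stop. I'll lift straight up now.

Emit:
{"method": "send_rows", "body": {"motion": [[0, 0, 0, 0, 0, 0.003, 1], [0, 0, 0, 0, 0, 0.007, 1], [0, 0, 0, 0, 0, 0.012, 1], [0, 0, 0, 0, 0, 0.02, 1], [0, 0, 0, 0, 0, 0.04, 1], [0, 0, 0, 0, 0, 0.07, 1], [0, 0, 0, 0, 0, 0.1, 1], [0, 0, 0, 0, 0, 0.1, 1]]}}

```text
clock: 11.5
tcp_pos: [0.5563, -0.0843, 0.1502]
tcp_rot: [179.9, -0.2, 18.2]
force: [0.2, -0.2, 0.3]
finger_gap: 0.003
```

```bash
python3 - <<'E'
from h import *
np.set_printoptions(precision=4,suppress=True)
Z=dict(carriage_mid=.048,lock_top=.06,stop_face=.038,module=0,manifold=0,cylinder=0,fitting=0)
ims=[]
for c in ["side","wrist"]:
    s=cams.snapshot(c); cv2.imwrite(f"pics/{c}5.png",s["image"])
    for n,z in Z.items():
        for r in cams.spot_point(c,n)[:1]: print(c,n,np.array(r["position"]),round(r["confidence"],2),at_z(s,r["position"],z))
    if c=="wrist": cv2.imwrite("pics/w5.png",s["image"])
o=monitor.get_obs();print(o["clock"],o["tcp_pos"],o["force"])
E
```

```text
side carriage_mid [325.6 311. ] 0.93 [ 0.5536 -0.0968  0.048 ]
side lock_top [330.1 303.9] 0.58 [ 0.5616 -0.0909  0.06  ]
side stop_face [316.6 291.8] 0.91 [ 0.539  -0.0441  0.038 ]
side module [422.2 311.3] 0.75 [ 0.7364 -0.0646  0.    ]
side manifold [263. 349.] 0.86 [ 0.4431 -0.1397  0.    ]
side cylinder [273.2 445.9] 0.81 [ 0.4681 -0.3103  0.    ]
side fitting [441.1 405.2] 0.62 [ 0.7328 -0.2526  0.    ]
wrist carriage_mid [336.9 241.8] 0.83 [ 0.556 -0.095  0.048]
wrist lock_top [332.5 246.3] 0.56 [ 0.555  -0.0918  0.06  ]
wrist stop_face [262.9 240.8] 0.65 [ 0.538 -0.046  0.038]
wrist manifold [333.1 365.3] 0.42 [ 0.4389 -0.1335  0.    ]
wrist fitting [620.8  61.6] 0.84 [ 0.7369 -0.2527  0.    ]
12.3 [ 0.5552 -0.0845  0.1485] [0.4502 0.1724 0.0832]
```

View pics/w5.png

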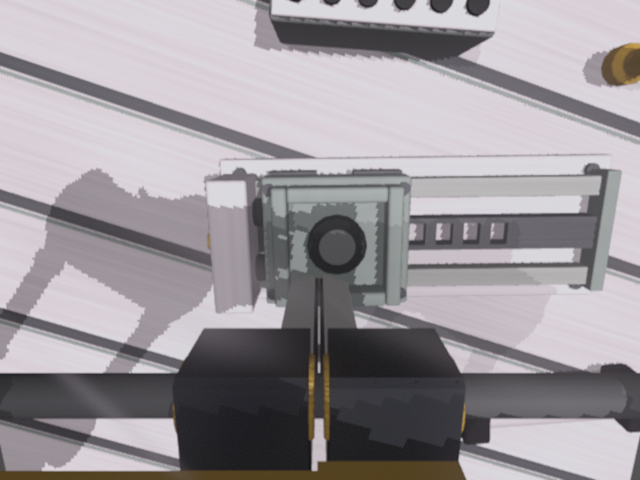

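The wrist picture shows the arm clear, the carriage against the bumpers at about (258,212) and (260,268), and the button free at (337,244). The wrist force is about zero and the bystanders are where they were. I'll hand in.

```bash
python3 -c "
from h import *
print(ticket.job_done())"
```

```text
the job is handed in; nothing more can be done
None
```

I pressed the button fully down with closed fingertips (tip at z = 0.052 m, about 20 N). I then pushed the carriage along its rails to the end stop without letting the button up. The job is handed in at about 12.3 s; no verdict was reported.

- **At the stop:** The tip travelled about 121 mm. A further 4 mm push only slid the fingertips on the button while the carriage stayed put. The wrist camera shows its front face on the bumpers.
- **Button and arm:** After I lifted straight up, the wrist force read about zero, so the arm touches nothing. The button looks up in the picture, but I did not measure its height separately.
- **Bystanders:** They were found within about 10 mm of their first readings, which is the networks' own scatter. The side camera's last button position was about 7 mm off the wrist camera's, also network noise.

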